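# Close a camera junction box and hold it on its gasket

### The job

Take the loose cover by the black wing of its quarter-turn fastener and set it squarely over the open junction box on the plywood board, then turn the wing until it lines up with the slot in the bridge inside, so that the stud drops through. Press the cover fully home on the rubber gasket without forcing it and finish while still holding it pressed there, with the wing lined up and not locked, so that I can check the seal all round. Leave the other things on the bench where they are.

Things in the scene. Friction and masses are not known exactly. Their poses are not given: they have to be found in the camera images.
- junction_box: Open grey junction box on a plywood board (140 x 200 x 12 mm), both fixed. Origin: centre of the board's underside, on the bench; x along the box's short side (110 mm outside), y along its long side (150 mm), z up. Walls 8 mm thick, metal rim 70 mm above the bench. Two cable glands stick out at +x, below the cover's reach. The closed box without a board, at the left, is not part of the job.
- box_rim (a point): Centre of the box at the height of its metal rim. The black rubber gasket stands 5 mm proud of the rim all round and springs with 2.5 N per mm: bringing the cover home on the metal rim takes about 12 N downwards, of which its own weight gives 2 to 3 N. Axes as the box.
- slot (a point): Centre of the slot, on the top face of the steel bridge inside the box, 10 mm below the metal rim. The slot is 36 mm long (along the box's y) and 14 mm wide; the bridge is 4 mm thick with free space below. Axes as the box.
- cover: Loose grey cover lying skirt down on the bench, 120 x 160 mm, 31 mm high without the wing, about 0.26 kg. Origin: centre at the lower edge of the skirt; x along the short side, y along the long side, z up. Plate 5 mm thick, its top face 31 mm above the origin. Inside the skirt 114 x 154 mm (2 mm of play a side); the lowest 7 mm flare out as a lead-in to 128 x 168 mm. It fits either way round.
- cover_seat (a point): Centre of the plate's lower face, 26 mm above the cover's origin; at home it lies on the metal rim. While the cross bar is not lined up it rests on the bridge and this point stays 10 mm above the rim; the skirt then already overlaps the box and keeps the cover from turning. Lined up, the cover drops onto the gasket, about 4 mm above the rim, and must be pressed down from there.
- fastener (a joint): Angle of the fastener in the cover, rad: 0 = wing and cross bar along the cover's y (and, on the box, along the slot; two small steel bars on the cover show this line), growing anticlockwise from above; 1.57 = crosswise, the locked place. Starts between 0.75 and 1.45; stops at -0.06 and 1.62; friction about 0.04 N m. The bar passes the slot within about 0.13 rad of 0.
- wing (a point): On the fastener's axis at the cover's centre, 23 mm above its top face: the place to grip. Black upright blade 44 mm long, 10 mm thick, from 3 to 30 mm above the top face. The frame turns with it: x across the thickness, y along its length, z up. A steel cross bar (30 x 6 x 5 mm, parallel to the wing) hangs below on the stud, its lower face 20 mm below the plate's lower face.
- gasket (a joint): How far the gasket is pressed down, m: 0 free, 0.005 with the cover home on the metal rim.
- tweezers: Plastic tweezers, 124 x 11 mm, lying on the bench between the box and the cover; leave alone. Origin: centre of the underside.
- lens_cap: Small black lens cap, 22 mm across, 10 mm high, on the bench between the box and the cover; leave alone. Origin: centre of the underside.
- camera_back: White camera back (58 mm square) with boards and a thin lead, 155 x 58 x 42 mm in all, on the bench between the box and the cover; leave alone. Origin: on the bench, at the middle of its length with the lead.
- tape_roll: Roll of brown tape, 90 mm across, 24 mm high, behind; leave alone. Origin: centre of the underside.
- cup: White ribbed cup, 71 mm across, 62 mm high, at the right; leave alone. Origin: centre of the underside.
- pin_tray: Grey tray with pins, 58 x 86 x 16 mm, at the right; leave alone. Origin: centre of the underside.

How it is judged:
By the outcome, as a careful person would: the job done as asked, in the order asked, and still so for the second after the job is handed in, while the arm keeps its last pose, push and grip.
It also fails if it takes over 38 s, if anything falls off the work surface, if the arm or the gripper's body presses on something with over 40 N, if the wrist force passes 120 N, or if a joint passes its speed limit or range.

### The arm

A 7-joint arm with a two-finger parallel gripper is mounted at the origin on a cart in front of the work surface, level with it; the furniture and walls round the work are solid. World frame = base frame: x ahead of the robot, y to its left, z up, the work surface at z = 0. Lengths are in m, angles in degrees, forces in N, time in s.
With the tool pointing down it reaches from about 0.425 to 0.875 m from the base axis. Payload 4.7 kg.
Tool frame: the origin (TCP) lies at the very end of the fingers, on their centre line; the grasp point (between the pads) lies 19 mm behind it; z points along the fingers, y is the line along which they close (so a half turn about z gives the same grasp; the last joint's range is limited). The gripper opens to 87 mm and grips with 3 to 60 N. Pads are 19 mm wide; open, the fingers measure 117 mm over their backs; the gripper's body (75 mm by 190 mm) begins 51 mm behind the grasp point.
Start: joints at [-66.629, 18.392, -4.016, 83.108, 1.295, 78.541, -3.26], TCP at [0.249, 0.6, 0.199] pointing down, gripper open.
Joint ranges: [-163.93, 163.93], [-17.29, 119.83], [-79.2, 71.16], [3.27, 140.29], [-89.18, 269.18], [5.43, 117.66], [-154.24, 154.24]. Speed limits (degrees/s): [147.25, 147.25, 180, 180, 180, 180, 180].

### API

Orientations are given as [roll, pitch, yaw] about the fixed x, y, z axes, in that order (R = Rz(yaw) Ry(pitch) Rx(roll)).
In Python, from cell import get_obs, read_camera, sign_off, silhouettes gives the robot as it stands.
- The arm moves only by the tool play_rows, never from a script. Its argument "steps" is a list that holds one entry, the list of rows, each a list of 7 numbers: the shift along the tool's x, y, z in m, then the turn, a rotation vector about the tool's x, y, z in rad, then the finger opening in m, from 0 to 0.087. A call has 1 to 12 rows; each row shifts and turns the commanded pose from where the row before left it, along the tool's axes as they then stand; what a row does not reach is not made up. A row lasts 1/10 s, in which the tool goes at most 50 mm and 8.59 degrees, less where a joint would pass 70% of its speed; a pose out of reach is approached as far as the arm can. A call is refused whole if a number of a shift passes 0.05 or a number of a turn 0.15, either way. A call with a gripper value outside its range is refused whole. The fingers move at their own pace and stop on an object; "force" is the grip in N (left out, the last holds). Time passes only in rows, so rows that do not move let the fingers close. It gives the time, the measured TCP pose, the force, the opening and the grip force at its end, in the units of the state.
- get_obs(): the state, without advancing time (a new reading comes with each control period).
- read_camera(name): name is "scene" or "top"; returns a dict with "frame" (400x640x3 uint8, red, green, blue), "intrinsics" (3x3 intrinsics, pixels), "view" (4x4, takes a point from world to camera coordinates). Camera axes: x right, y up, looking along -z (the intrinsics and any distortion apply to the point x, -y, -z); pixel columns grow to the right and rows downward; lengths in m; the calibration is good to about 2 mm. A picture is of the moment at which its call begins. There is no depth.
- sign_off(): hands the job in; it is judged then, once.
Trained networks look in the newest picture that a camera, given by its name, has taken for a name from the list of things; names that differ only in an ending like _2 or _b are one class to them, and where a whole thing is asked for, a point or a joint stands for the part that bears it (a point fixed in the world has none). Each returns a list of dicts, best first, with "p" (0 to 1); they miss things now and then, are a little off and sometimes report something else, mostly with a low value. They report only what shows in the picture. A call takes as long as a camera call.
- silhouettes(camera, name): "pixels" (400x640 bool, what is visible of it) and "extent" ([left, top, right, bottom] in pixels, round what is visible of it).
The state is a dict: "time_s": time; "qpos": joint angles; "joint_velocities": joint speeds; "effort": joint torques, N m; "tool_pos": TCP position; "tool_rot": TCP orientation; "force": force on the tool from outside, world axes, zero at the start; "wrist_torque": the same for the moment, N m; "grip_width": finger opening in m; "grasp_force": force on a finger pad.
Only numpy, scipy, OpenCV 4.12 (cv2) and the standard library are available. Lean on these libraries where they do the work, as an engineer would, in place of code of your own. Each camera call takes 0.05 s, during which the arm holds its last target. There are 200 camera calls.

## Working session

There is one attempt and no reset: what is moved stays moved. The work goes in short steps, Python scripts to look and compute and a tool call to move; the robot and the scene stay as the last step left them, time stands still between calls to the robot, and variables do not carry over. Pictures are saved under pics/ and viewed, at most 12 in all, crops included, and the job is handed in when it is done.

Besides the shell and the picture viewer there is one more tool, called after "Request:" as name(argument=value, ...), one argument or row to a line, values as JSON. play_rows: Moves the arm, as the interface text tells. Its arguments: {"type":"object","properties":{"steps":{"type":"array","items":{"type":"array","items":{"type":"array","items":{"type":"number"}}}},"force":{"type":"number"}},"required":["steps"]}

```bash
mkdir -p pics; ls; python3 - <<'E'
from cell import *
import cv2, numpy as np
o=get_obs(); print({k:np.round(v,3).tolist() for k,v in o.items()})
for c in ("top","scene"):
    r=read_camera(c); cv2.imwrite(f"pics/{c}0.png",r["frame"][:,:,::-1]); print(c,r["intrinsics"],r["view"],[k for k in r])
    for n in ("junction_box","cover","wing","fastener","camera_back","tweezers","lens_cap"):
        print(n,[(round(d["p"],2),np.round(d["extent"]).tolist(),int(d["pixels"].sum())) for d in silhouettes(c,n)][:3])
E
```

```text
pics
{'time_s': 0.0, 'qpos': [-66.628, 18.44, -4.016, 83.176, 1.295, 78.538, -3.262], 'joint_velocities': [0.081, 0.031, -0.029, 0.004, 0.06, -0.031, -0.003], 'effort': [0.001, -49.13, -0.404, -31.252, -0.064, 0.044, 0.0], 'tool_pos': [0.249, 0.6, 0.198], 'tool_rot': [-179.891, 0.006, 157.436], 'force': [-0.065, 0.964, 0.379], 'wrist_torque': [0.009, 0.011, 0.016], 'grasp_force': 0.0, 'grip_width': 0.087}
top [[476.87160781   0.         323.38019664]
 [  0.         476.87160781 195.34630722]
 [  0.           0.           1.        ]] [[-1.70305382e-02 -9.99853635e-01 -1.63393666e-03 -9.76930574e-02]
 [ 9.91585048e-01 -1.70994009e-02  1.28322649e-01 -5.78953844e-01]
 [-1.28331806e-01  5.65216607e-04  9.91731127e-01 -1.48326190e+00]
 [ 0.00000000e+00  0.00000000e+00  0.00000000e+00  1.00000000e+00]] ['frame', 'intrinsics', 'view']
junction_box [(0.71, [187.0, 216.0, 251.0, 262.0], 2802)]
cover [(0.82, [353.0, 200.0, 410.0, 243.0], 2028), (0.36, [379.0, 216.0, 385.0, 229.0], 25)]
wing [(0.54, [380.0, 213.0, 388.0, 227.0], 49)]
fastener [(0.71, [279.0, 208.0, 299.0, 230.0], 333)]
camera_back [(0.8, [279.0, 206.0, 298.0, 228.0], 318)]
tweezers []
lens_cap []
scene [[461.22214741   0.         314.59434066]
 [  0.         461.22214741 204.07337874]
 [  0.           0.           1.        ]] [[ 0.87645168 -0.48086523 -0.02451695 -0.55282571]
 [ 0.29493327  0.49591979  0.81674838 -0.1820136 ]
 [-0.38058746 -0.72307136  0.57647289 -1.48279759]
 [ 0.          0.          0.          1.        ]] ['frame', 'intrinsics', 'view']
junction_box [(0.75, [221.0, 161.0, 270.0, 208.0], 1447)]
cover [(0.56, [293.0, 240.0, 350.0, 286.0], 1715)]
wing []
fastener [(0.46, [312.0, 252.0, 326.0, 258.0], 79)]
camera_back [(0.64, [276.0, 202.0, 292.0, 220.0], 250)]
tweezers [(0.45, [262.0, 222.0, 262.0, 226.0], 2), (0.25, [218.0, 161.0, 271.0, 207.0], 1479)]
lens_cap []
```

```bash
python3 - <<'E'
import cv2, numpy as np
a=cv2.imread("pics/top0.png"); b=cv2.imread("pics/scene0.png")
cv2.imwrite("pics/t1.png",cv2.resize(a[170:290,160:430],(800,356),interpolation=cv2.INTER_CUBIC))
cv2.imwrite("pics/tcrop.png",np.vstack([cv2.resize(a[195:250,345:420],(800,587),interpolation=cv2.INTER_CUBIC)]))
E
```

```text
(no output)
```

View pics/top0.png

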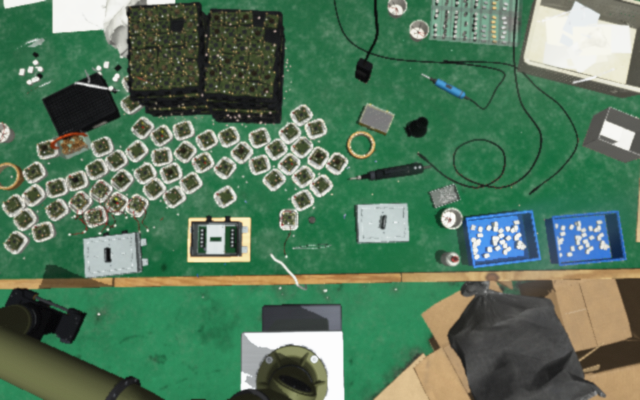

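View pics/scene0.png

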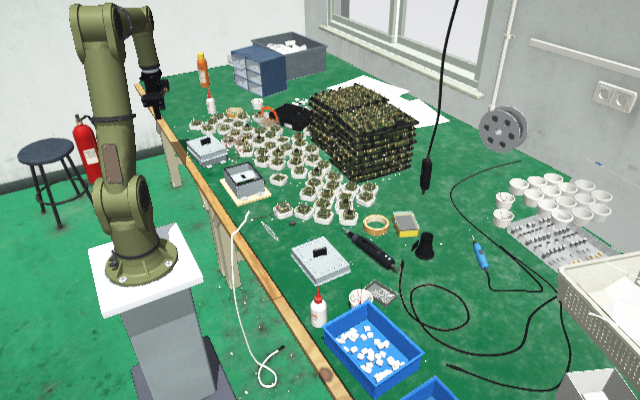

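View pics/t1.png

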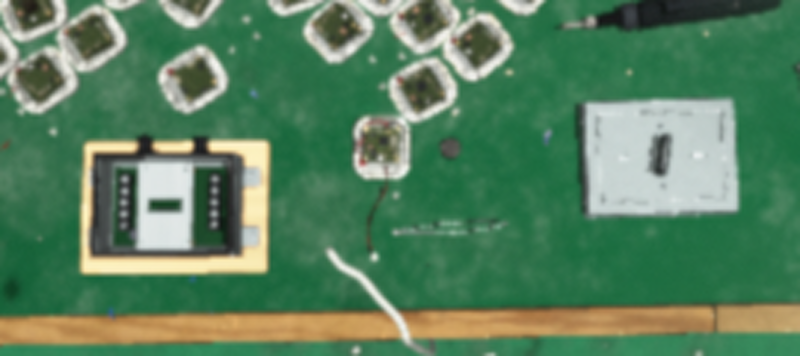

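View pics/tcrop.png

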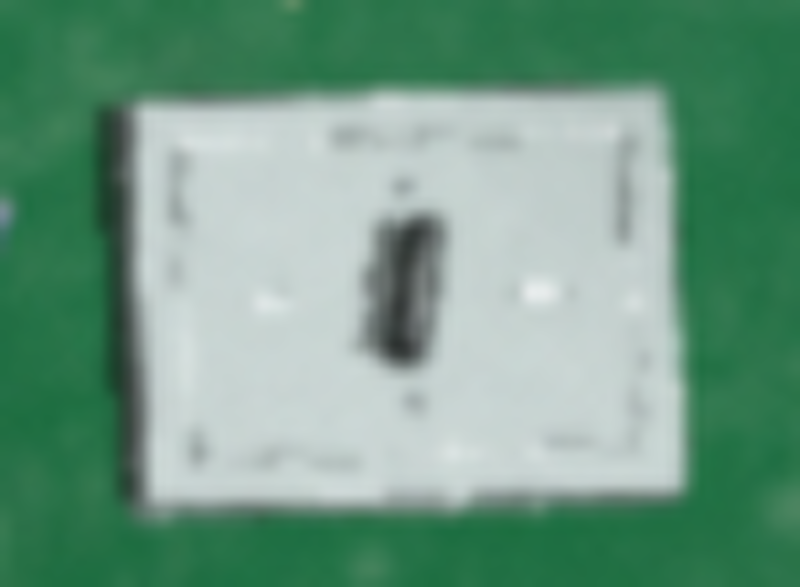

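```bash
cat > h.py <<'E'
import cv2, numpy as np
from cell import *
def cam(c):
    r=read_camera(c); V=r["view"]; K=r["intrinsics"]; P=K@np.diag([1,-1,-1])@V[:3]
    return r["frame"],P
def proj(P,X):
    X=np.atleast_2d(X); q=np.c_[X,np.ones(len(X))]@P.T; return q[:,:2]/q[:,2:]
S=0.0005
def rect(f,P,z,cx,cy,w):
    """ortho picture of plane z: rows down = -x, columns right = -y, S m/px"""
    n=int(2*w/S); H=P@np.array([[0,-S,cx+w],[-S,0,cy+w],[0,0,z],[0,0,1]])
    return cv2.warpPerspective(f,np.linalg.inv(H),(n,n),flags=cv2.INTER_CUBIC)
def px2w(p,cx,cy,w): return np.array([cx+w-S*p[1],cy+w-S*p[0]])
def ray(P,u,z):
    A=P[:,[0,1,3]].copy(); A[:,2]+=P[:,2]*z; q=np.linalg.solve(A,np.r_[u,1]); return q[:2]/q[2]
E
python3 - <<'E'
from h import *
f,P=cam("top")
print("cam",-np.linalg.solve(P[:,:3],P[:,3]))
for n,u,z in(("box",(219,239),.07),("board",(219,240),.012),("cover",(383,222.5),.031),("wing",(383,221.5),.055)): print(n,ray(P,u,z))
cb=ray(P,(219,240),.012); cc=ray(P,(383,222.5),.031)
A=rect(f,P,.012,*cb,.13); B=rect(f,P,.031,*cc,.13)
def fit(mask,c,name):
    n,l,s,_=cv2.connectedComponentsWithStats(mask.astype(np.uint8)); i=1+np.argmax(s[1:,4])
    cnt=max(cv2.findContours((l==i).astype(np.uint8),0,1)[0],key=len)
    r=cv2.minAreaRect(cnt); print(name,px2w(r[0],*c,.13),np.array(r[1])*S*1e3,r[2])
g=lambda I:I.astype(int)
a=g(A); fit((a[...,0]-a[...,1]>5),cb,"board r>g"); fit(a[...,0]>np.int64(95),cb,"board r>95")
b=g(B)
for t in(110,130,150): fit(b[...,0]>t,cc,f"cover {t}")
cv2.imwrite("pics/rect.png",np.hstack([A,B])[:,:,::-1].copy()[60:460]); np.savez("c.npz",cb=cb,cc=cc)
im=cv2.resize(np.hstack([A[60:460,60:460],B[60:460,60:460]]),(800,400)); cv2.imwrite("pics/r2.png",im[:,:,::-1])
f2,P2=cam("scene")
im=[cv2.resize(rect(f2,P2,z,*c,.1),(400,400)) for z,c in((.07,cb),(.031,cc))]; cv2.imwrite("pics/r3.png",np.hstack(im)[:,:,::-1])
E
```

```text
cam [ 0.38206853 -0.10674016  1.54513027]
box [0.44278432 0.21656339]
board [0.4419775 0.2292399]
cover [ 0.48774473 -0.29553781]
wing [ 0.4891994  -0.29264878]
board r>g [0.44482734 0.23022229] [202.04795837 141.52215576] 0.5456576347351074
board r>95 [0.44500828 0.23068339] [207.07197571 147.79904175] 0.47745373845100403
cover 110 [ 0.48769574 -0.29457864] [126.26772308 163.04588318] 89.12532043457031
cover 130 [ 0.4877218  -0.29444324] [124.1612854 161.7568512] 89.5379409790039
cover 150 [ 0.48793736 -0.29458716] [122.78757477 159.99240112] 89.11176300048828
```

View pics/r2.png

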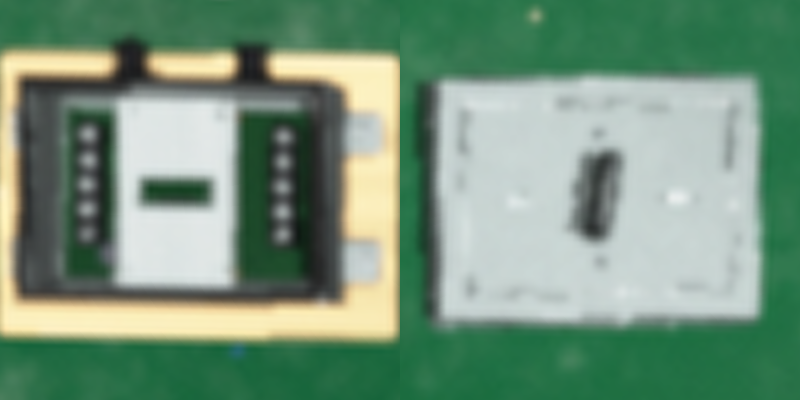

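View pics/r3.png

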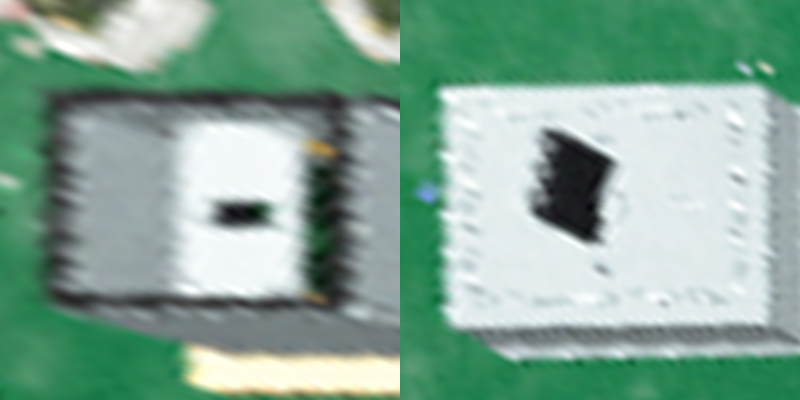

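```bash
python3 - <<'E'
from h import *
d=np.load("c.npz"); cb,cc=d["cb"],d["cc"]
def fit(mask,c,w,name,near=None):
    n,l,s,ce=cv2.connectedComponentsWithStats(mask.astype(np.uint8)); k=np.argmin(np.hypot(*(ce[1:]-np.array(near or (w/S,w/S))).T)+1e4*(s[1:,4]<150))+1
    cnt=max(cv2.findContours((l==k).astype(np.uint8),0,1)[0],key=len)
    r=cv2.minAreaRect(cnt); y,x=np.nonzero(l==k); e,v=np.linalg.eigh(np.cov(np.array([-y,-x])))
    print(name,px2w(r[0],*c,w).round(4),(np.array(r[1])*S*1e3).round(1),round(r[2],1),"axis",np.degrees(np.arctan2(v[1,1],v[0,1])).round(1))
for c in("top","scene"):
    f,P=cam(c)
    A=rect(f,P,.06,cb[0],cb[1]-.0,.03).astype(int); 
    for t in(110,140): fit(A[...,0]<t,cb,.03,f"{c} slot {t}")
    for z in(.034,.047,.061):
        B=rect(f,P,z,*cc,.05).astype(int)
        for t in(80,110): fit(B[...,0]<t,cc,.05,f"{c} wing z{z} {t}")
    B=rect(f,P,.031,*cc,.13).astype(int)
    for t in(140,170): fit(B[...,0]>t,cc,.13,f"{c} cover {t}")
    C=rect(f,P,.0725,*cb,.1).astype(int).max(2)
    m=C<75; print(c,"dark rows",np.nonzero(m[:,180:220].mean(1)>.6)[0][[0,-1]], "cols",np.nonzero(m[180:220].mean(0)>.6)[0][[0,-1]])
E
```

```text
top slot 110 [0.4442 0.2305] [11.5 32.5] 90.0 axis 89.2
top slot 140 [0.4442 0.2302] [13.5 35. ] 90.0 axis 89.6
top wing z0.034 80 [ 0.4899 -0.2932] [ 9.8 39.9] 8.2 axis 171.2
top wing z0.034 110 [ 0.4903 -0.2929] [16.  43.8] 9.8 axis 170.7
top wing z0.047 80 [ 0.489  -0.2917] [ 9.8 39.7] 8.4 axis 171.2
top wing z0.047 110 [ 0.4894 -0.2913] [15.8 43.3] 9.9 axis 170.6
top wing z0.061 80 [ 0.4881 -0.2901] [ 9.6 39.3] 8.9 axis 171.2
top wing z0.061 110 [ 0.4883 -0.2897] [15.5 42.9] 9.6 axis 170.7
top cover 140 [ 0.4879 -0.2946] [123.8 161. ] 89.1 axis 90.2
top cover 170 [ 0.4882 -0.2944] [120.3 158.4] 89.1 axis 88.9
top dark rows [192 203] cols [ 57 349]
scene slot 110 [0.44  0.224] [11.  26.5] 90.0 axis 92.6
scene slot 140 [0.4399 0.224 ] [12.9 29.6] 88.3 axis 90.9
scene wing z0.034 80 [ 0.4929 -0.2844] [33.3 49.1] 10.7 axis -179.7
scene wing z0.034 110 [ 0.4929 -0.2844] [35.5 50.7] 10.7 axis -177.3
scene wing z0.047 80 [ 0.4858 -0.2975] [32.7 48.9] 10.1 axis -179.5
scene wing z0.047 110 [ 0.4859 -0.2974] [35.4 49.8] 10.9 axis -177.5
scene wing z0.061 80 [ 0.4782 -0.3115] [32.3 47.7] 10.9 axis -179.7
scene wing z0.061 110 [ 0.4782 -0.3117] [34.5 49.2] 10.5 axis -177.6
scene cover 140 [ 0.4776 -0.3114] [137.2 191.7] 89.3 axis 86.8
scene cover 170 [ 0.4848 -0.2995] [120.4 166.4] 89.3 axis 91.1
scene dark rows [ 97 306] cols [321 348]
```

Request:
play_rows(
  steps=[
    [[0, 0, 0, 0, 0, -0.1185, 0.087], [0, 0, 0, 0, 0, -0.1185, 0.087], [-0.0292, -0.0347, 0, 0, 0, 0, 0.087], [-0.0292, -0.0347, 0, 0, 0, 0, 0.087], [-0.0292, -0.0347, 0, 0, 0, 0, 0.087], [-0.0292, -0.0347, 0, 0, 0, 0, 0.087], [-0.0292, -0.0347, 0, 0, 0, 0, 0.087], [-0.0292, -0.0347, 0, 0, 0, 0, 0.087], [-0.0292, -0.0347, 0, 0, 0, 0, 0.087], [-0.0292, -0.0347, 0, 0, 0, 0, 0.087], [-0.0292, -0.0347, 0, 0, 0, 0, 0.087]],
  ],
)

```text
time_s: 2.1
tool_pos: [0.461, 0.2491, 0.1994]
tool_rot: [180.0, 0.0, 171.0]
force: [0.9, -0.3, 0.1]
grip_width: 0.0869
grasp_force: 0.0
```

Request:
play_rows(
  steps=[
    [[-0.0094, -0.0445, 0, 0, 0, 0, 0.087], [-0.0094, -0.0445, 0, 0, 0, 0, 0.087], [-0.0094, -0.0445, 0, 0, 0, 0, 0.087], [-0.0094, -0.0445, 0, 0, 0, 0, 0.087], [-0.0094, -0.0445, 0, 0, 0, 0, 0.087], [-0.0094, -0.0445, 0, 0, 0, 0, 0.087], [-0.0094, -0.0445, 0, 0, 0, 0, 0.087], [-0.0094, -0.0445, 0, 0, 0, 0, 0.087], [-0.0094, -0.0445, 0, 0, 0, 0, 0.087], [-0.0094, -0.0445, 0, 0, 0, 0, 0.087], [-0.0094, -0.0445, 0, 0, 0, 0, 0.087], [-0.0094, -0.0445, 0, 0, 0, 0, 0.087]],
  ],
)

```text
time_s: 3.3
tool_pos: [0.4884, -0.296, 0.1995]
tool_rot: [180.0, 0.1, 171.1]
force: [0.6, 0.0, -0.7]
grip_width: 0.0872
grasp_force: 0.0
```

Request:
play_rows(
  steps=[
    [[0, 0, 0, 0, 0, 0, 0.087], [0, 0, 0, 0, 0, 0, 0.087]],
  ],
)

```text
time_s: 3.5
tool_pos: [0.4878, -0.2953, 0.1988]
tool_rot: [-180.0, -0.0, 170.9]
force: [1.0, 1.4, -0.1]
grip_width: 0.087
grasp_force: 0.0
```

Request:
play_rows(
  steps=[
    [[0, 0.0005, 0.045, 0, 0, 0, 0.06], [0, 0, 0.045, 0, 0, 0, 0.05], [0, 0, 0.035, 0, 0, 0, 0.05], [0, 0, 0.02, 0, 0, 0, 0.05], [0, 0, 0.01, 0, 0, 0, 0.05], [0, 0, 0.008, 0, 0, 0, 0.05], [0, 0, 0, 0, 0, 0, 0.05]],
  ],
)

```text
time_s: 4.2
tool_pos: [0.4887, -0.2929, 0.036]
tool_rot: [180.0, 0.0, 171.1]
force: [-0.6, 0.3, 0.6]
grip_width: 0.0506
grasp_force: 0.0
```

Request:
play_rows(
  steps=[
    [[0, 0, 0, 0, 0, 0, 0.03], [0, 0, 0, 0, 0, 0, 0.02], [0, 0, 0, 0, 0, 0, 0.0], [0, 0, 0, 0, 0, 0, 0.0], [0, 0, 0, 0, 0, 0, 0.0], [0, 0, 0, 0, 0, 0, 0.0]],
  ],
  force=40,
)

```text
time_s: 4.8
tool_pos: [0.4884, -0.2941, 0.0362]
tool_rot: [-180.0, 0.0, 171.0]
force: [0.4, -1.6, -0.6]
grip_width: 0.0099
grasp_force: 1.0
```

Request:
play_rows(
  steps=[
    [[0, 0, 0, 0, 0, 0, 0.0], [0, 0, 0, 0, 0, 0, 0.0], [0, 0, -0.01, 0, 0, 0, 0.0], [0, 0, -0.02, 0, 0, 0, 0.0], [0, 0, -0.03, 0, 0, 0, 0.0], [0, 0, -0.03, 0, 0, 0, 0.0], [0, 0, -0.03, 0, 0, 0, 0.0], [0, 0, -0.02, 0, 0, 0, 0.0], [0, 0, -0.01, 0, 0, 0, 0.0], [0, 0, 0, 0, 0, 0, 0.0]],
  ],
)

```text
time_s: 5.8
tool_pos: [0.4889, -0.2941, 0.1873]
tool_rot: [-180.0, 0.1, 171.0]
force: [0.7, -0.1, -2.7]
grip_width: 0.0073
grasp_force: 40.0
```

```bash
python3 - <<'E'
from h import *
o=get_obs(); print({k:np.round(v,3).tolist() for k,v in o.items()})
a,_=cam("top"); b,_=cam("scene")
cv2.imwrite("pics/g.png",np.hstack([cv2.resize(x,(400,400)) for x in(a[170:270,330:430],b[170:310,260:400])])[:,:,::-1])
E
```

```text
{'time_s': 5.8, 'qpos': [-8.949, 10.467, 42.292, 97.168, -7.32, 75.053, 115.768], 'joint_velocities': [0.156, 1.402, -0.512, 2.384, -0.286, -1.106, 0.264], 'effort': [-0.115, -33.572, 4.194, -32.281, 0.102, 0.259, -0.037], 'tool_pos': [0.489, -0.294, 0.187], 'tool_rot': [-179.999, 0.124, 171.02], 'force': [0.687, -0.118, -2.748], 'wrist_torque': [0.017, 0.053, 0.033], 'grasp_force': 39.998, 'grip_width': 0.007}
```

View pics/g.png

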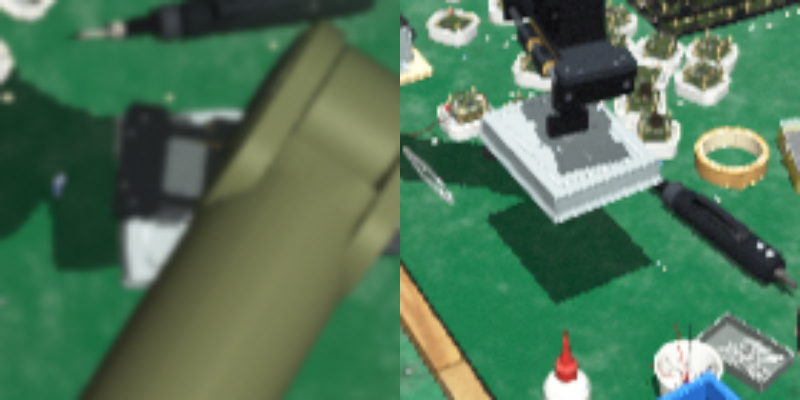

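Request:
play_rows(
  steps=[
    [[0.0045, 0.01825, 0, 0, 0, 0, 0], [0.009, 0.0365, 0, 0, 0, 0, 0], [0.009, 0.0365, 0, 0, 0, 0, 0], [0.009, 0.0365, 0, 0, 0, 0, 0], [0.009, 0.0365, 0, 0, 0, 0, 0], [0.009, 0.0365, 0, 0, 0, 0, 0], [0.009, 0.0365, 0, 0, 0, 0, 0], [0.009, 0.0365, 0, 0, 0, 0, 0]],
  ],
)

```text
time_s: 6.7
tool_pos: [0.463, -0.0114, 0.1845]
tool_rot: [-180.0, -0.1, 171.0]
force: [0.7, 0.7, -2.2]
grip_width: 0.0077
grasp_force: 40.0
```

Request:
play_rows(
  steps=[
    [[0.009, 0.0365, 0, 0, 0, 0, 0], [0.009, 0.0365, 0, 0, 0, 0, 0], [0.009, 0.0365, 0, 0, 0, 0, 0], [0.009, 0.0365, 0, 0, 0, 0, 0], [0.009, 0.0365, 0, 0, 0, 0, 0], [0.009, 0.0365, 0, 0, 0, 0, 0], [0.004, 0.01825, 0, 0, 0, 0.02, 0], [0, 0, 0, 0, 0, 0, 0], [0, 0, 0, 0, 0, 0, 0]],
  ],
)

```text
time_s: 7.6
tool_pos: [0.4435, 0.2296, 0.1844]
tool_rot: [-179.8, -0.1, 169.9]
force: [0.6, -0.7, -2.8]
grip_width: 0.0075
grasp_force: 40.0
```

```bash
python3 - <<'E'
from h import *
o=get_obs(); print({k:np.round(v,3).tolist() for k,v in o.items()})
p=o["tool_pos"]; zt=p[2]-.004   # cover top face
ims=[]
for c in("top","scene"):
    f,P=cam(c); B=rect(f,P,zt,p[0],p[1],.1); ims.append(B)
cv2.imwrite("pics/o.png",np.hstack(ims)[:,:,::-1])
E
```

```text
{'time_s': 7.6, 'qpos': [-41.406, 0.443, 11.033, 105.476, -0.026, 74.279, 49.543], 'joint_velocities': [0.907, -1.012, 1.523, 0.139, 0.287, 0.101, 0.043], 'effort': [-1.186, -31.083, -1.117, -32.12, -0.255, 0.023, -0.03], 'tool_pos': [0.443, 0.23, 0.184], 'tool_rot': [-179.831, -0.106, 169.908], 'force': [0.612, -0.72, -2.77], 'wrist_torque': [-0.003, 0.012, -0.011], 'grasp_force': 39.996, 'grip_width': 0.008}
```

View pics/o.png

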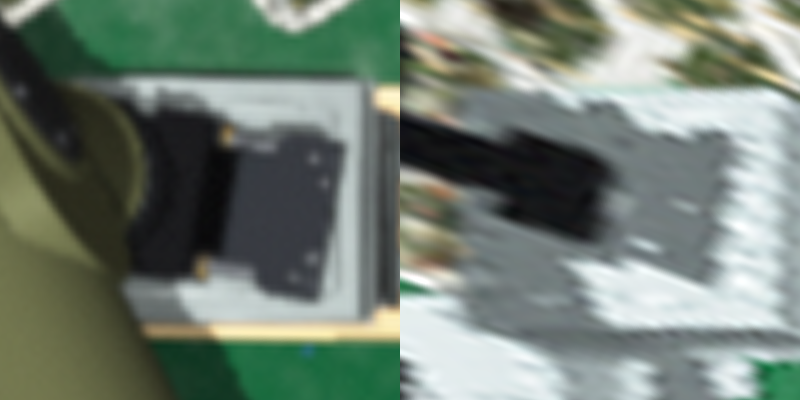

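Request:
play_rows(
  steps=[
    [[-0.0005, 0.0006, 0.015, 0, 0, 0, 0], [0, 0, 0.02, 0, 0, 0, 0], [0, 0, 0.02, 0, 0, 0, 0], [0, 0, 0.014, 0, 0, 0, 0], [0, 0, 0, 0, 0, 0, 0]],
  ],
)

```text
time_s: 8.2
tool_pos: [0.4435, 0.2292, 0.115]
tool_rot: [-179.8, -0.2, 169.8]
force: [-0.6, 0.1, -2.3]
grip_width: 0.0077
grasp_force: 40.0
```

Request:
play_rows(
  steps=[
    [[0, 0, 0.003, 0, 0, 0, 0], [0, 0, 0.003, 0, 0, 0, 0], [0, 0, 0.003, 0, 0, 0, 0], [0, 0, 0.003, 0, 0, 0, 0], [0, 0, 0, 0, 0, 0, 0]],
  ],
)

```text
time_s: 8.7
tool_pos: [0.4446, 0.231, 0.1048]
tool_rot: [-180.0, -0.0, 169.9]
force: [-0.4, 0.2, -3.3]
grip_width: 0.0075
grasp_force: 40.0
```

Request:
play_rows(
  steps=[
    [[0, 0, 0.003, 0, 0, 0, 0], [0, 0, 0.003, 0, 0, 0, 0], [0, 0, 0.003, 0, 0, 0, 0], [0, 0, 0.002, 0, 0, 0, 0], [0, 0, 0, 0, 0, 0, 0]],
  ],
)

```text
time_s: 9.2
tool_pos: [0.4445, 0.2308, 0.0936]
tool_rot: [-180.0, -0.0, 169.9]
force: [-0.4, 0.9, -1.7]
grip_width: 0.0076
grasp_force: 40.0
```

Request:
play_rows(
  steps=[
    [[0, 0, 0.001, 0, 0, 0, 0], [0, 0, 0.001, 0, 0, 0, 0], [0, 0, 0.001, 0, 0, 0, 0], [0, 0, 0, 0, 0, 0, 0]],
  ],
)

```text
time_s: 9.6
tool_pos: [0.4447, 0.231, 0.091]
tool_rot: [-180.0, -0.0, 169.9]
force: [0.4, -0.4, -3.3]
grip_width: 0.0075
grasp_force: 40.0
```

```bash
python3 - <<'E'
from h import *
for i in range(3):
    o=get_obs(); print({k:np.round(o[k],3).tolist() for k in("tool_pos","tool_rot","force","wrist_torque")})
    a,_=cam("top")
b,_=cam("scene")
cv2.imwrite("pics/p.png",np.hstack([cv2.resize(x,(400,400)) for x in(a[190:290,170:270],b[130:230,190:290])])[:,:,::-1])
E
```

```text
{'tool_pos': [0.445, 0.231, 0.091], 'tool_rot': [-179.998, -0.004, 169.87], 'force': [0.36, -0.413, -3.282], 'wrist_torque': [0.01, -0.04, -0.016]}
{'tool_pos': [0.445, 0.231, 0.091], 'tool_rot': [-179.998, -0.002, 169.873], 'force': [-0.194, 0.514, -2.719], 'wrist_torque': [-0.006, 0.016, -0.031]}
{'tool_pos': [0.445, 0.231, 0.091], 'tool_rot': [179.993, 0.006, 169.87], 'force': [-0.506, 0.023, -2.289], 'wrist_torque': [-0.004, 0.032, 0.001]}
```

View pics/p.png

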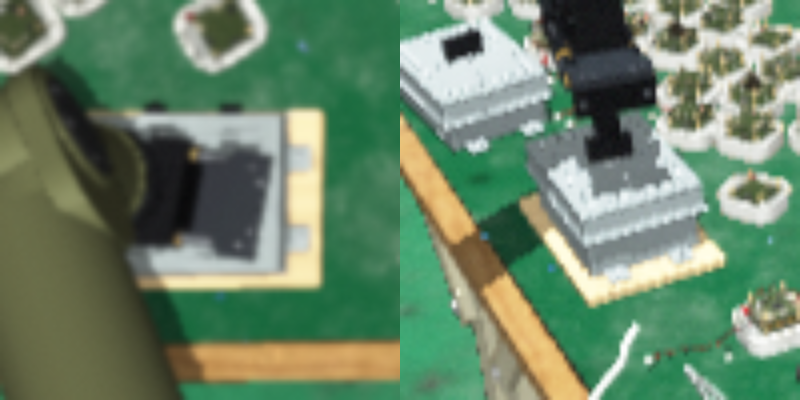

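Request:
play_rows(
  steps=[
    [[0, 0, 0.001, 0, 0, 0, 0], [0, 0, 0.0005, 0, 0, 0, 0], [0, 0, 0, 0, 0, 0, 0]],
  ],
)

```text
time_s: 10.1
tool_pos: [0.4451, 0.2314, 0.0901]
tool_rot: [180.0, 0.0, 169.9]
force: [-1.0, 0.1, 2.5]
grip_width: 0.0075
grasp_force: 40.0
```

Request:
play_rows(
  steps=[
    [[0, 0, 0.0005, 0, 0, 0, 0], [0, 0, 0.0005, 0, 0, 0, 0], [0, 0, 0, 0, 0, 0, 0]],
  ],
)

```text
time_s: 10.4
tool_pos: [0.4454, 0.2318, 0.09]
tool_rot: [179.9, 0.1, 169.9]
force: [-2.0, 1.0, 7.5]
grip_width: 0.0077
grasp_force: 40.1
```

Request:
play_rows(
  steps=[
    [[0, 0, -0.0008, 0, 0, 0, 0], [0, 0, 0, 0, 0, 0.1, 0], [0, 0, 0, 0, 0, 0.14, 0], [0, 0, 0, 0, 0, 0.14, 0], [0, 0, 0, 0, 0, 0.14, 0], [0, 0, 0, 0, 0, 0.14, 0], [0, 0, 0, 0, 0, 0.14, 0], [0, 0, 0, 0, 0, 0, 0]],
  ],
)

```text
time_s: 11.2
tool_pos: [0.4454, 0.2316, 0.09]
tool_rot: [179.9, -0.0, 124.0]
force: [-0.4, 0.2, 3.8]
grip_width: 0.0078
grasp_force: 40.0
```

Request:
play_rows(
  steps=[
    [[0, 0, 0, 0, 0, 0.14, 0], [0, 0, 0, 0, 0, 0.14, 0], [0, 0, 0, 0, 0, 0.12, 0], [0, 0, 0, 0, 0, 0.1, 0], [0, 0, 0, 0, 0, 0.06, 0], [0, 0, 0, 0, 0, 0.04, 0], [0, 0, 0, 0, 0, 0, 0], [0, 0, 0, 0, 0, 0, 0]],
  ],
)

```text
time_s: 12.0
tool_pos: [0.4443, 0.2306, 0.0887]
tool_rot: [-179.9, 0.0, 89.8]
force: [-0.3, -0.4, -2.8]
grip_width: 0.0077
grasp_force: 40.0
```

```bash
python3 - <<'E'
from h import *
o=get_obs(); print({k:np.round(v,3).tolist() for k,v in o.items()})
p=o["tool_pos"]
f,P=cam("top"); A=rect(f,P,p[2]-.005,.4445,.2303,.1)
f,P=cam("scene"); b=cv2.resize(f[130:230,190:290],(400,400))
cv2.imwrite("pics/q.png",np.hstack([A,b])[:,:,::-1])
E
```

```text
{'time_s': 12.0, 'qpos': [-44.628, 5.136, 14.873, 112.278, -1.466, 62.842, -29.324], 'joint_velocities': [0.027, -0.137, -0.035, -0.228, -0.083, 0.061, -0.602], 'effort': [0.119, -33.472, 0.938, -29.719, 0.003, -0.096, -0.03], 'tool_pos': [0.444, 0.231, 0.089], 'tool_rot': [-179.94, 0.049, 89.817], 'force': [-0.261, -0.392, -2.846], 'wrist_torque': [-0.055, 0.062, 0.06], 'grasp_force': 40.009, 'grip_width': 0.008}
```

View pics/q.png

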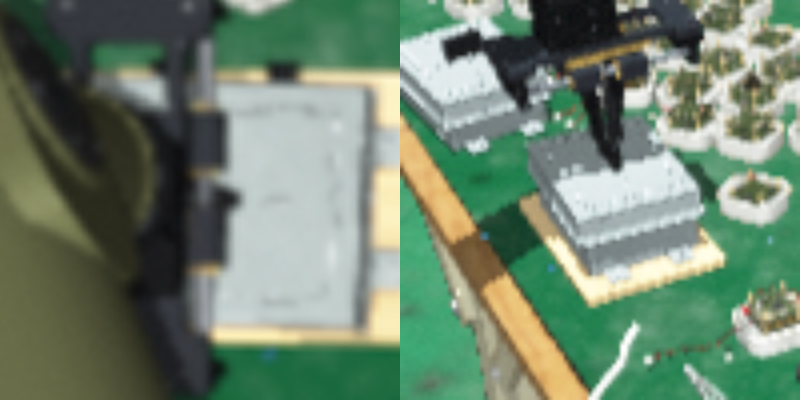

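Request:
play_rows(
  steps=[
    [[0, 0, 0.0015, 0, 0, 0, 0], [0, 0, 0.0015, 0, 0, 0, 0], [0, 0, 0.001, 0, 0, 0, 0], [0, 0, 0, 0, 0, 0, 0], [0, 0, 0, 0, 0, 0, 0]],
  ],
)

```text
time_s: 12.6
tool_pos: [0.4446, 0.2311, 0.0853]
tool_rot: [-180.0, -0.0, 89.7]
force: [-0.7, 0.2, -1.3]
grip_width: 0.0076
grasp_force: 40.0
```

Request:
play_rows(
  steps=[
    [[0, 0, 0.001, 0, 0, 0, 0], [0, 0, 0.001, 0, 0, 0, 0], [0, 0, 0.001, 0, 0, 0, 0], [0, 0, 0, 0, 0, 0, 0], [0, 0, 0, 0, 0, 0, 0]],
  ],
)

```text
time_s: 13.1
tool_pos: [0.4444, 0.2311, 0.0826]
tool_rot: [-180.0, -0.0, 89.7]
force: [-5.3, -1.7, 5.4]
grip_width: 0.0077
grasp_force: 40.0
```

Request:
play_rows(
  steps=[
    [[-0.0003, -0.0007, 0, 0, 0, 0, 0], [0, 0, 0, 0, 0, 0, 0], [0, 0, 0, 0, 0, 0, 0]],
  ],
)

```text
time_s: 13.4
tool_pos: [0.4444, 0.2311, 0.0827]
tool_rot: [180.0, -0.0, 89.7]
force: [-4.3, 1.2, 4.5]
grip_width: 0.008
grasp_force: 40.0
```

Request:
play_rows(
  steps=[
    [[0, 0, 0.001, 0, 0, 0, 0], [0, 0, 0.001, 0, 0, 0, 0], [0, 0, 0, 0, 0, 0, 0]],
  ],
)

```text
time_s: 13.7
tool_pos: [0.4444, 0.2311, 0.081]
tool_rot: [180.0, -0.0, 89.7]
force: [-4.5, 0.4, 7.8]
grip_width: 0.0076
grasp_force: 40.0
```

Request:
play_rows(
  steps=[
    [[0, -0.0007, 0.001, 0, 0, 0, 0], [0, 0, 0.0005, 0, 0, 0, 0], [0, 0, 0, 0, 0, 0, 0], [0, 0, 0, 0, 0, 0, 0]],
  ],
)

```text
time_s: 14.1
tool_pos: [0.4444, 0.2312, 0.0802]
tool_rot: [179.9, -0.1, 89.7]
force: [-4.2, -0.4, 10.0]
grip_width: 0.0078
grasp_force: 40.0
```

Request:
play_rows(
  steps=[
    [[0, 0, 0.001, 0, 0, 0, 0], [0, 0, 0.0005, 0, 0, 0, 0], [0, 0, 0, 0, 0, 0, 0], [0, 0, 0, 0, 0, 0, 0]],
  ],
)

```text
time_s: 14.5
tool_pos: [0.4445, 0.2312, 0.0798]
tool_rot: [179.9, -0.1, 89.6]
force: [-6.7, -2.0, 17.4]
grip_width: 0.0078
grasp_force: 40.0
```

Request:
play_rows(
  steps=[
    [[0.0, -0.0005, -0.0007, 0, 0, 0, 0], [0, 0, 0, 0, 0, 0, 0], [0, 0, 0, 0, 0, 0, 0], [0, 0, 0, 0, 0, 0, 0]],
  ],
)

```text
time_s: 14.9
tool_pos: [0.4444, 0.2312, 0.08]
tool_rot: [179.8, -0.1, 89.6]
force: [-4.4, -2.0, 13.2]
grip_width: 0.0082
grasp_force: 40.0
```

```bash
python3 - <<'E'
from h import *
z=[]
for i in range(5):
    o=get_obs(); z.append(np.r_[o["tool_pos"],o["force"],o["wrist_torque"],o["tool_rot"][2]]); 
    f,P=cam("scene" if i%2 else "top")
    if i%2: b=f
    else: a=f
print(np.round(z,4))
cv2.imwrite("pics/end.png",np.hstack([cv2.resize(x,(400,400)) for x in(a[190:290,170:270],b[130:230,190:290])])[:,:,::-1])
E
```

```text
[[ 4.44400e-01  2.31200e-01  8.00000e-02 -4.41400e+00 -1.98010e+00
   1.32021e+01 -4.20100e-01  1.01540e+00  3.00000e-02  8.96431e+01]
 [ 4.44400e-01  2.31200e-01  7.99000e-02 -4.16030e+00 -1.62160e+00
   1.09183e+01 -4.02100e-01  1.04530e+00  9.30000e-02  8.96445e+01]
 [ 4.44400e-01  2.31200e-01  7.99000e-02 -4.19710e+00 -2.05370e+00
   1.21447e+01 -4.01900e-01  1.01620e+00  4.23000e-02  8.96447e+01]
 [ 4.44400e-01  2.31200e-01  7.99000e-02 -4.78920e+00 -1.42680e+00
   1.22498e+01 -4.11100e-01  1.06870e+00  5.80000e-03  8.96402e+01]
 [ 4.44400e-01  2.31200e-01  7.99000e-02 -5.23330e+00 -1.97810e+00
   1.19404e+01 -4.22100e-01  1.02020e+00  8.20000e-03  8.96450e+01]]
```

View pics/end.png

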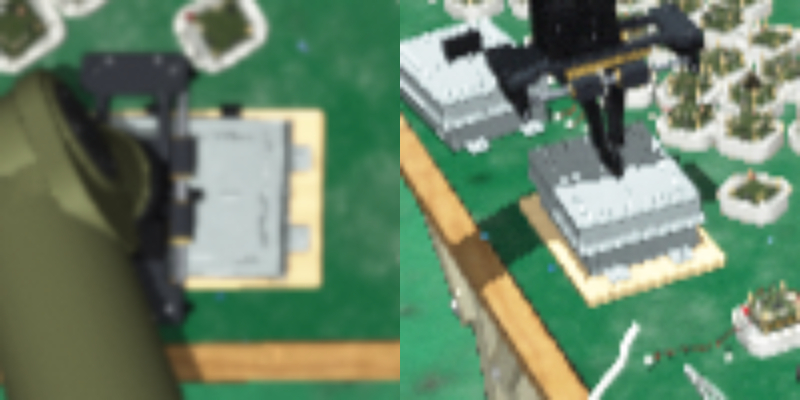

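Request:
play_rows(
  steps=[
    [[-0.0005, -0.001, 0, 0, 0, 0, 0], [0, 0, 0, 0, 0, 0, 0], [0, 0, 0, 0, 0, 0, 0]],
  ],
)

```text
time_s: 15.45
tool_pos: [0.4444, 0.2312, 0.08]
tool_rot: [179.7, -0.1, 89.6]
force: [-2.7, 0.4, 10.7]
grip_width: 0.0075
grasp_force: 40.0
```

```bash
python3 - <<'E'
from h import *
z=[]
for i in range(4):
    o=get_obs(); z.append(np.r_[o["tool_pos"]*1000 if hasattr(o["tool_pos"],"dtype") else np.array(o["tool_pos"])*1000,o["force"],o["wrist_torque"],o["tool_rot"]]); cam("top")
print(np.round(np.mean(z,0),2))
E
```

```text
[ 4.4437e+02  2.3115e+02  8.0000e+01 -1.9100e+00 -8.0000e-02  9.8700e+00
 -1.6000e-01  5.0000e-01  5.0000e-02  1.7972e+02 -1.5000e-01  8.9640e+01]
```

Request:
play_rows(
  steps=[
    [[0, -0.0006, 0.0005, 0, 0, 0, 0], [0, 0, 0.0003, 0, 0, 0, 0], [0, 0, 0, 0, 0, 0, 0], [0, 0, 0, 0, 0, 0, 0]],
  ],
)

```text
time_s: 16.05
tool_pos: [0.4444, 0.2312, 0.0799]
tool_rot: [179.7, -0.2, 89.6]
force: [-1.4, -2.0, 14.6]
grip_width: 0.008
grasp_force: 40.0
```

```bash
python3 - <<'E'
from h import *
z=[]
for i in range(4):
    o=get_obs(); z.append(np.r_[np.array(o["tool_pos"])*1000,o["force"],o["wrist_torque"],o["tool_rot"]]); cam("top")
print(np.round(np.mean(z,0),2),o["time_s"])
E
```

```text
[ 4.4440e+02  2.3119e+02  7.9930e+01 -2.1100e+00 -1.3800e+00  1.3980e+01
 -3.4000e-01  5.2000e-01  4.0000e-02  1.7966e+02 -1.7000e-01  8.9630e+01] 16.2
```

```bash
python3 -c "from cell import sign_off; print(sign_off())"
```

```text
the job is handed in; nothing more can be done
None
```

The cover is on the box with the wing lined up and not locked, and the job is handed in. I am still holding it pressed fully home on the gasket with about 17 N in all (12 N needed), after 16 s of the 38 s.

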